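Tare the empty pot, then weigh in a fertiliser plug

ROBOT

A 6-joint arm with a two-finger parallel gripper is mounted at the origin on the work surface. World frame = base frame: x ahead of the robot, y to its left, z up, the work surface at z = 0. Lengths are in m, angles in rad, forces in N, time in s.
With the tool pointing down it reaches from about 0.375 to 0.975 m from the base axis. Payload 3.8 kg.
Tool frame: the origin (TCP) lies midway between the tips of the shut fingers; the grasp point (between the pads) lies 19 mm behind it; z points along the fingers, y is the line along which they close (so a half turn about z gives the same grasp; the last joint's range is limited). The gripper opens to 85 mm and grips with 20 to 120 N. Pads are 22 mm wide; open, the fingers measure 114 mm over their backs; the gripper's body (76 mm by 85 mm) begins 54 mm behind the grasp point. The pads swing forward as they close: fully open they stand 13 mm farther back than shut.
Start: joints at [-1.245, 0.264, 1.604, -0, 1.274, -0.037], TCP at [0.24, -0.631, 0.231] pointing down, gripper open.
Joint ranges: [-2.63, 2.63], [-0.94, 2.18], [0.31, 2.57], [-1.31, 4.45], [0, 2.66], [-2.55, 2.55]. Speed limits (rad/s): [2.57, 2.57, 3.14, 3.14, 3.14, 3.14].

INTERFACE

Orientations are given as a rotation vector (axis times angle).
In Python, from workcell import bot gives the robot as it stands.
- The arm moves only by the tool jog_arm, never from a script. Its argument "motion" is a list of rows, each a list of 5 numbers: the opening, from -1 (shut) to 1 (fully open), then the shift along the tool's x, y, z in mm, then the turn about the tool's z in degrees. In form: [[claw, x, y, z, twist], ...]. A call has 1 to 10 rows; each row shifts and turns the commanded pose from where the row before left it, along the tool's axes as they then stand; what a row does not reach is not made up. A row lasts 1/12 s, in which the tool goes at most 41.7 mm and 7.16 degrees, less where a joint would pass 70% of its speed; a pose out of reach is approached as far as the arm can. A call with a gripper value outside its range is refused whole. The fingers move at their own pace and stop on an object; "force" is the grip in N (left out, the last holds). Time passes only in rows, so rows that do not move let the fingers close. It gives the time, the measured TCP pose, the force, the opening and the grip force at its end, in the units of the state.
- bot.read_state(): the state, without advancing time (a new reading comes with each control period).
- bot.read_camera(name): name is "scene" or "top"; returns (picture, depth): 480x640x3 uint8, red, green, blue; 480x640 float32, m along the optical axis (not along the pixel's ray), 0 where there is no reading.
- bot.get_calibration(name): a dict with "vfov" (degrees; the focal length in pixels is half the picture's height over the tangent of half this angle, whatever the lens; pixels are square), "cx", "cy" (the principal point, pixels), "rvec" (rotation vector, rad) and "tvec" (3), from world to camera coordinates, as OpenCV has them. Camera axes: x right, y down, z forward; pixel columns grow to the right and rows downward; lengths in m; the calibration is good to about 2 mm. A picture is of the moment at which its call begins. get_calibration takes no time and is no camera call.
- bot.finish_job(): hands the job in; it is judged then, once.
The state is a dict: "time": time; "q": joint angles; "joint_vel": joint speeds; "joint_torque": joint torques, N m; "tool_pos": TCP position; "tcp_rot": TCP orientation; "wrist_force": force on the tool from outside, world axes, zero at the start; "torque": the same for the moment, N m; "width": opening from 0.0 (shut) to 1.0 (fully open); "grip_force": force on a finger pad.
Only numpy, scipy, OpenCV 4.12 (cv2) and the standard library are available. Lean on these libraries where they do the work, as an engineer would, in place of code of your own. Each camera call takes 0.05 s, during which the arm holds its last target. There are 200 camera calls.

TASK

Put the empty terracotta pot on the scale's green carrier, feeling along it until the pot's foot drops fully home in the round recess, and let go of it; then press the orange tare key right down, hold it down for half a second and release it; only after that lower the brown fertiliser plug gently into the pot and let go. Never lean on the scale or its key with more than 20 N, and leave the jar, the tub and the scoop where they are.

Things in the scene. Friction and masses are not known exactly. Their poses are not given: they have to be found in the camera images.
- scale: Grey bench scale fixed to the table, 200 x 200 mm, 28 mm high; origin at the centre of its underside, z up, x towards its rear, y to the left seen from the tare key side. On it a steel platter and on that a green carrier with a round recess for the pot's foot: recess floor 44 mm above this origin, carrier top 51 mm.
- platter_top (a point): Centre of the top of the steel platter, 136 (scale x) x 190 (y) mm, 38 mm above the scale's origin. It is sprung: under about 4 N of added load it stays put, then sinks 1 mm per 2.5 N, by at most 4 mm, then it is rigid. The 13 mm thick carrier, 94 (x) x 124 (y) mm, lies on it.
- mark (a point): Fixed point of the scale at the height of the carrier's top, between two red marks on the platter (scale frame x 30, y -20 mm). Here a pot stands on the carrier, short of the recess. The recess (48 mm wide, 7 mm deep) is centred 8 to 38 mm from here, straight along the scale's +y: where is not reported, so feel or look. The carrier sits tight; pushes under 20 N do not shift it.
- tare (a joint): Travel of the orange tare key, m: 0 is up, 0.005 fully down. It springs back; fully down takes 5 N, then it is rigid.
- tare_top (a point): Centre of the top face of the round orange tare key, 24 mm in diameter, at the scale's low-x edge, pressed straight down. It is 49 mm above the scale's origin and stands 9 mm proud of its black round housing (40 mm in diameter).
- pot: Loose empty terracotta pot, 55 mm high, about 0.11 kg; origin at the centre of its underside, z up. Foot 44 mm in diameter, tapering out to 52 mm at 33 mm height; above that, from 36 to 55 mm, an upright collar 60 mm in diameter, the place to grip. Inside depth 49 mm, mouth 52 mm wide, floor 6 mm above the origin.
- plug: Loose brown pressed fertiliser plug, an upright rigid cylinder 24 mm in diameter and 75 mm high, about 0.05 kg; origin at the centre of its underside, z up along its axis. Its top stands 26 mm out of the pot.
- jar: Bystander: closed green glass jar with metal cap, 56 mm in diameter, 85 mm high; origin at the centre of its underside.
- tub: Bystander: open white plastic tub, 160 x 100 mm, 55 mm high; origin at the centre of its underside.
- scoop: Bystander: metal soil spoon 170 mm long lying along its x; origin at its underside.
Not all that is in view belongs to the job. What is shaped like the pot but yellow is not meant.

How it is judged:
By the outcome, as a careful person would: the job done as asked, in the order asked, and still so for the second after the job is handed in, with the robot touching nothing.
It also fails if it takes over 72 s, if anything falls off the work surface, if the arm or the gripper's body presses on something with over 40 N, if the wrist force passes 120 N, or if a joint passes its speed limit or range.

## Working session

There is one attempt and no reset: what is moved stays moved. The work goes in short steps, Python scripts to look and compute and a tool call to move; the robot and the scene stay as the last step left them, time stands still between calls to the robot, and variables do not carry over. Pictures are saved under pics/ and viewed, at most 10 in all, crops included, and the job is handed in when it is done.

Besides the shell and the picture viewer there is one more tool, called by a JSON object that holds its "method" and its "body", one argument or row to a line. jog_arm: Moves the arm, as the interface text tells. Its arguments: {"type":"object","properties":{"motion":{"type":"array"},"force":{"type":"number"}},"required":["motion"]}

```bash
mkdir -p pics; cat > h.py <<'E'
import numpy as np, cv2
from workcell import bot
def cam(n):
    c=bot.get_calibration(n); f=240/np.tan(np.radians(c["vfov"])/2)
    R=cv2.Rodrigues(np.array(c["rvec"],float))[0]; return f,c["cx"],c["cy"],R,np.array(c["tvec"],float)
def pts(n,d):
    f,cx,cy,R,t=cam(n); v,u=np.mgrid[:480,:640]
    P=np.stack([(u-cx)/f*d,(v-cy)/f*d,d],-1); return (P-t)@R
def plane(n,u,v,z):
    f,cx,cy,R,t=cam(n); r=R.T@np.array([(u-cx)/f,(v-cy)/f,1]); o=-R.T@t
    return o+r*(z-o[2])/r[2]
def proj(n,p):
    f,cx,cy,R,t=cam(n); q=R@np.array(p)+t; return cx+f*q[0]/q[2],cy+f*q[1]/q[2]
def snap(n,name):
    p,d=bot.read_camera(n); cv2.imwrite(f"pics/{name}.png",p[:,:,::-1]); np.savez(f"pics/{name}.npz",p=p,d=d); return p,d
E
python3 - <<'E'
from h import *
for n in("scene","top"):
    snap(n,n+"0"); c=bot.get_calibration(n); print(c, "campos",-cam(n)[3].T@cam(n)[4])
s=bot.read_state(); print(s)
E
```

```text
{'vfov': 53.6473755365698, 'cx': 315.56923772603017, 'cy': 241.30636642226023, 'rvec': array([ 2.09004519,  0.60083784, -0.29804187]), 'tvec': array([-0.47300052, -0.07313386,  1.28762041])} campos [ 0.97493363 -0.70561428  0.66231209]
{'vfov': 56.308498478337675, 'cx': 307.56409556942936, 'cy': 243.15114814684776, 'rvec': array([ 2.16633031, -2.18539996,  0.15377567]), 'tvec': array([0.04025219, 0.49862092, 1.04201504])} campos [0.37799054 0.0660142  1.09032274]
{'time': 0.1, 'q': array([-1.24490176e+00,  2.64713454e-01,  1.60526733e+00,  5.59698501e-06,
        1.27372714e+00, -3.68914837e-02]), 'joint_vel': array([ 0.00126718, -0.00210362, -0.00250731,  0.00062779, -0.00099757,
        0.00035885]), 'joint_torque': array([ 5.44725044e-04, -5.16706288e+01, -3.68588698e+01, -1.15516352e-05,
        6.27605041e-03,  1.46193764e-05]), 'tool_pos': array([ 0.23933033, -0.63041455,  0.23004639]), 'tcp_rot': array([-3.08799042e+00, -5.66362751e-01,  4.69831134e-04]), 'wrist_force': array([ 0.56757903, -0.42049337, -0.80254766]), 'torque': array([ 0.01213347,  0.03201939, -0.01265613]), 'grip_force': 0.0, 'width': 1.0007474901400266}
```

View pics/top0.png

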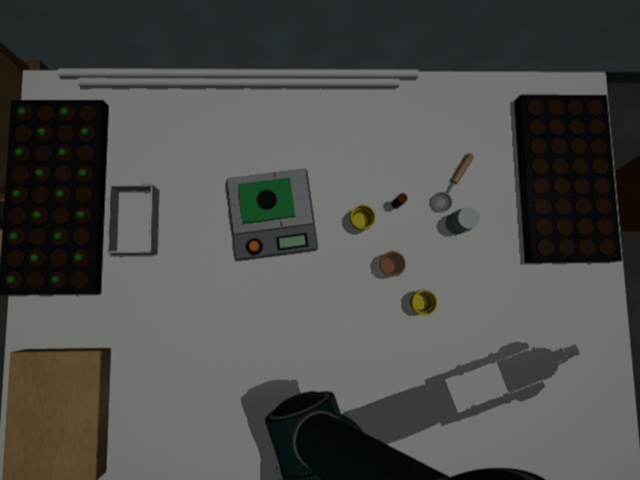

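View pics/scene0.png

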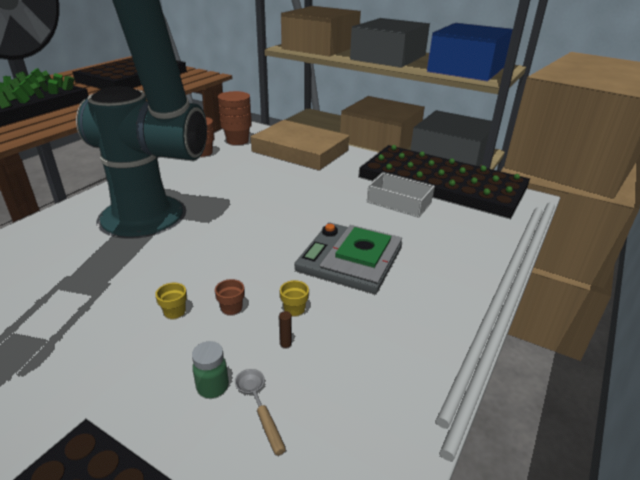

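The top view shows the scale at about (272,213), its tare key at (254,246), the green carrier with its dark recess at (267,200), the pot at (391,263) and the plug at (400,200). Yellow decoys are at (362,217) and (424,301), and the jar is at (462,220). The scene view agrees: pot (230,296), plug (286,330).

```bash
python3 - <<'E'
from h import *
# color masks
def comps(n,mask,amin=15):
    k,l,s,c=cv2.connectedComponentsWithStats(mask.astype(np.uint8)); return [(i,s[i],c[i],l==i) for i in range(1,k) if s[i][4]>=amin]
for n in("top","scene"):
    z=np.load(f"pics/{n}0.npz"); p,d=z["p"],z["d"]; P=pts(n,d); hsv=cv2.cvtColor(p,cv2.COLOR_RGB2HSV); H,S,V=[hsv[...,i].astype(int) for i in range(3)]
    ws=(P[...,0]>.3)&(P[...,0]<.85)&(P[...,1]>-.4)&(P[...,1]<.3)&(P[...,2]>.008)&(d>0)
    ms={"green":(H>50)&(H<75)&(S>150)&(V>60),"redbr":((H<14)|(H>172))&(S>80),"yel":(H>20)&(H<35)&(S>130)}
    for k,m in ms.items():
        for i,s,c,mm in comps(n,m&ws):
            Q=P[mm]; zt=np.percentile(Q[:,2],97); T=Q[Q[:,2]>zt-.006]
            (cx,cy),r=cv2.minEnclosingCircle(T[:,:2].astype(np.float32))
            print(n,k,c.round(1),s[4],"ztop",zt.round(4),"bbox ctr",((T.min(0)+T.max(0))/2).round(4),"circ",round(cx,4),round(cy,4),round(r,4),"hsv",hsv[mm].mean(0).round())
    g=ms["green"]&ws
    c=max(comps(n,g),key=lambda a:a[1][4])[3].astype(np.uint8)
    cn=max(cv2.findContours(c,cv2.RETR_CCOMP,cv2.CHAIN_APPROX_NONE)[0],key=cv2.contourArea)
    q=np.array([plane(n,u,v,.051)[:2] for u,v in cn[:,0]],np.float32); print("carrier rect",cv2.minAreaRect(q))
    cs,h=cv2.findContours(c,cv2.RETR_CCOMP,cv2.CHAIN_APPROX_NONE)
    for a,b in zip(cs,h[0]):
        if b[3]>=0 and len(a)>10:
            q=np.array([plane(n,u,v,.051)[:2] for u,v in a[:,0]],np.float32); print("hole",cv2.fitEllipse(q),a.mean(0))
    # scale housing rect : points at z .02-.05 near
    x=(P[...,0]>.4)&(P[...,1]>0)&(P[...,1]<.28)&(P[...,2]>.022)&(P[...,2]<.045)&(P[...,0]<.75)
    b=max(comps(n,x),key=lambda a:a[1][4])
    print("scale rect",b[1],cv2.minAreaRect(P[b[3]][:,:2].astype(np.float32)))
    m=(np.abs(P[...,0]-.55)<.4)&(P[...,2]<.004)&(P[...,2]>-.01); print("table z",np.median(P[m][:,2]))
z=np.load("pics/top0.npz")["p"]; cv2.imwrite("pics/crop.png",cv2.resize(z[150:320,215:435],None,fx=3.6,fy=3.5,interpolation=cv2.INTER_CUBIC)[:,:,::-1])
E
```

```text
top green [265.7 199.9] 1591 ztop 0.0533 bbox ctr [0.6009 0.1336 0.0513] circ 0.6007 0.1328 0.073 hsv [ 68. 183.  72.]
top redbr [399.5 199.9] 106 ztop 0.0766 bbox ctr [ 0.5978 -0.182   0.0747] circ 0.5981 -0.1819 0.0111 hsv [ 12. 176.  29.]
top redbr [253.2 245.8] 58 ztop 0.0484 bbox ctr [0.4926 0.1618 0.0456] circ 0.4927 0.1628 0.0132 hsv [ 16. 195.  52.]
top redbr [391.6 263.2] 178 ztop 0.0562 bbox ctr [ 0.447  -0.1601  0.0546] circ 0.4472 -0.1607 0.0297 hsv [  9. 108.  69.]
top yel [363.3 215.2] 302 ztop 0.0555 bbox ctr [ 0.5571 -0.0924  0.0536] circ 0.5575 -0.0935 0.0298 hsv [ 26. 209.  67.]
top yel [425.5 301.9] 344 ztop 0.0562 bbox ctr [ 0.3574 -0.2304  0.055 ] circ 0.3567 -0.231 0.0299 hsv [ 26. 200.  65.]
carrier rect ((0.6000400185585022, 0.13367608189582825), (0.09023558348417282, 0.12114526331424713), 7.113972187042236)
hole ((0.6008402109146118, 0.13300180435180664), (0.052105873823165894, 0.05263427644968033), 103.93395233154297) [[266.06451613 199.41935484]]
scale rect [ 226  169   92   91 4581] ((0.5708163380622864, 0.12253692746162415), (0.1996334344148636, 0.1994828
[... 531 characters left out ...]
 [ 11. 128.  54.]
scene yel [294.  296.1] 742 ztop 0.0545 bbox ctr [ 0.561  -0.0959  0.0526] circ 0.5613 -0.0955 0.0302 hsv [ 25. 179. 122.]
scene yel [171.7 298.7] 795 ztop 0.0545 bbox ctr [ 0.3604 -0.2335  0.0524] circ 0.3617 -0.2327 0.031 hsv [ 25. 179. 117.]
carrier rect ((0.6062105894088745, 0.12515312433242798), (0.09071627259254456, 0.12833258509635925), 7.636826515197754)
hole ((0.6047406792640686, 0.1292712241411209), (0.049100033938884735, 0.05010800436139107), 138.8492889404297) [[363.73469388 244.67346939]]
scale rect [ 294  223  108   65 2998] ((0.5753202438354492, 0.11967667192220688), (0.1987309753894806, 0.19908368587493896), 6.8836846351623535)
table z -0.0010661120250325287
```

View pics/crop.png

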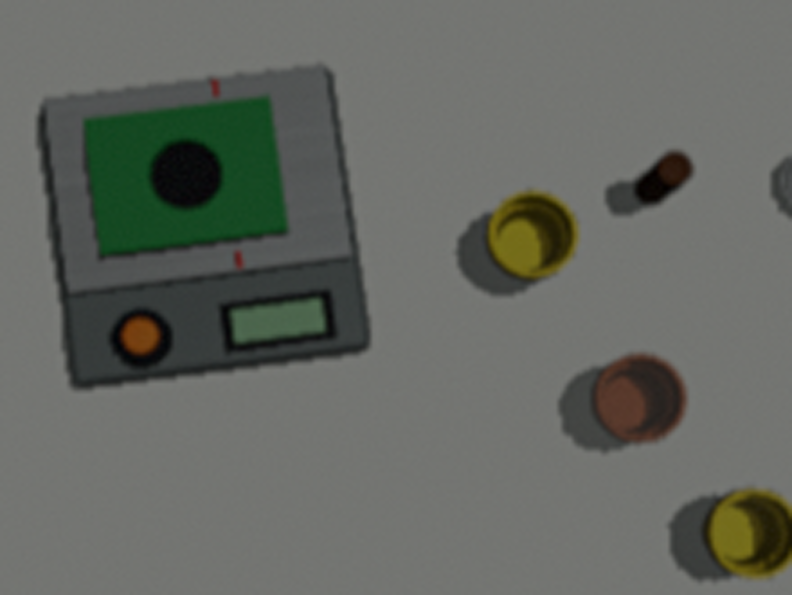

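{"method": "jog_arm", "body": {
  "motion": [
    [1,0,0,0,6.85],
    [1,0,0,0,6.85],
    [1,16,-26,0,0],
    [1,16,-27,0,0],
    [1,16,-27,0,0],
    [1,16,-27,0,0],
    [1,16,-27,0,0],
    [1,16,-27,0,0],
    [1,16,-27,0,0],
    [1,16,-27,0,0]
  ],
  "force": 30
}}

```text
time: 0.93
tool_pos: [0.3401, -0.4001, 0.2307]
tcp_rot: [-3.135, -0.194, 0.001]
wrist_force: [0.6, -0.2, 0.1]
width: 0.997
grip_force: 0.0
```

{"method": "jog_arm", "body": {
  "motion": [
    [1,16,-27,0,0],
    [1,16,-27,0,0],
    [1,16,-27,0,0],
    [1,16,-27,0,0],
    [1,16,-27,0,0],
    [1,16,-27,0,0],
    [1,16,-27,0,0],
    [1,16,-27,0,0],
    [1,10,-10,0,0],
    [1,0,0,0,0]
  ]
}}

```text
time: 1.77
tool_pos: [0.45, -0.158, 0.231]
tcp_rot: [-3.134, -0.2, -0.0]
wrist_force: [0.3, -0.3, -0.3]
width: 0.999
grip_force: 0.0
```

```bash
cat >> h.py <<'E'
def go(x,y,z):
    s=bot.read_state(); R=cv2.Rodrigues(s["tcp_rot"])[0]; p=s["tool_pos"]
    print("t",round(s["time"],2),"tcp",p.round(4),"yaw x",round(np.degrees(np.arctan2(R[1,0],R[0,0])),2),"z",R[:,2].round(3),"F",s["wrist_force"].round(2),"w",round(s["width"],3),"g",s["grip_force"],"shift mm",(R.T@(np.array([x,y,z])-p)*1e3).round(1))
E
python3 - <<'E'
from h import *
go(.449,-.161,.025)
for n in("top","scene"):
    d=np.load(f"pics/{n}0.npz")["d"]; P=pts(n,d); u,v=(266,199) if n=="top" else (364,245)
    print(n,P[v-3:v+4:3,u-3:u+4:3,2].round(4).tolist())
E
```

```text
t 1.77 tcp [ 0.45  -0.158  0.231] yaw x 7.3 z [ 0.     0.001 -1.   ] F [ 0.27 -0.34 -0.27] w 0.999 g 0.0 shift mm [ -1.5   3.  206. ]
top [[0.0429, 0.0412, 0.0445], [0.0436, 0.0445, 0.0407], [0.0429, 0.0439, 0.0413]]
scene [[0.0442, 0.042, 0.0426], [0.0452, 0.0442, 0.0441], [0.0428, 0.0432, 0.0444]]
```

{"method": "jog_arm", "body": {
  "motion": [
    [1,-1,3,30,0],
    [1,0,0,35,0],
    [1,0,0,35,0],
    [1,0,0,35,0],
    [1,0,0,30,0],
    [1,0,0,20,0],
    [1,0,0,15,0],
    [1,0,0,5,0],
    [1,0,0,0,0],
    [0,0,0,0,0]
  ]
}}

```text
time: 2.6
tool_pos: [0.4486, -0.1643, 0.0266]
tcp_rot: [3.135, 0.193, 0.0]
wrist_force: [0.2, 0.9, 0.8]
width: 0.881
grip_force: 0.0
```

{"method": "jog_arm", "body": {
  "motion": [
    [-1,0,0,0,0],
    [-1,0,0,0,0],
    [-1,0,0,0,0],
    [-1,0,0,0,0],
    [-1,0,0,0,0],
    [-1,0,0,0,0],
    [-1,0,0,0,0],
    [-1,0,0,0,0]
  ]
}}

```text
time: 3.27
tool_pos: [0.4499, -0.1644, 0.0281]
tcp_rot: [3.134, 0.194, 0.004]
wrist_force: [-1.7, 0.4, 6.5]
width: 0.694
grip_force: 33.0
```

{"method": "jog_arm", "body": {
  "motion": [
    [-1,0,0,-10,0],
    [-1,0,0,-25,0],
    [-1,0,0,-30,0],
    [-1,0,0,-25,0],
    [-1,10,-14,0,0],
    [-1,18,-25,0,0],
    [-1,18,-25,0,0],
    [-1,18,-25,0,0],
    [-1,18,-25,0,0],
    [-1,18,-25,0,0]
  ]
}}

```text
time: 4.1
tool_pos: [0.531, -0.0121, 0.1171]
tcp_rot: [3.135, 0.194, 0.001]
wrist_force: [0.5, 0.0, -2.0]
width: 0.69
grip_force: 33.1
```

{"method": "jog_arm", "body": {
  "motion": [
    [-1,18,-25,0,0],
    [-1,18,-25,0,0],
    [-1,18,-25,0,0],
    [-1,18,-25,0,0],
    [-1,10,-17,0,0],
    [-1,6,-10,0,0],
    [-1,0,0,0,0],
    [-1,0,0,0,0]
  ]
}}

```text
time: 4.77
tool_pos: [0.6017, 0.1233, 0.1163]
tcp_rot: [3.135, 0.196, -0.001]
wrist_force: [0.2, -1.0, -1.6]
width: 0.691
grip_force: 33.1
```

```bash
python3 - <<'E'
from h import *
for n in("top","scene"):
    p,d=snap(n,n+"1"); P=pts(n,d); h=cv2.cvtColor(p,cv2.COLOR_RGB2HSV)
    m=((h[...,0]<14)|(h[...,0]>172))&(h[...,1]>80)&(P[...,2]>.07)&(P[...,2]<.2)&(abs(P[...,0]-.6)<.08)&(abs(P[...,1]-.125)<.08)
    Q=P[m]; print(n,m.sum(),Q.min(0).round(4),Q.max(0).round(4),((Q.min(0)+Q.max(0))/2).round(4))
go(.603,.131,.1)
a,b=[np.load(f"pics/{n}1.npz")["p"] for n in("top","scene")]
c=lambda p,u,v:cv2.resize(p[v-75:v+75,u-75:u+75],(400,400),interpolation=cv2.INTER_CUBIC)
cv2.imwrite("pics/c1.png",np.hstack([c(a,266,200),c(b,364,230)])[:,:,::-1])
E
```

```text
top 205 [0.5689 0.0926 0.0887] [0.605  0.1528 0.1946] [0.5869 0.1227 0.1417]
scene 394 [0.5793 0.0612 0.0891] [0.6315 0.1548 0.1722] [0.6054 0.108  0.1306]
t 4.87 tcp [0.6014 0.1223 0.1161] yaw x 7.06 z [-0.001 -0.001 -1.   ] F [ 0.21 -0.42 -1.66] w 0.696 g 33.11616034137842 shift mm [ 2.7 -8.5 16.1]
```

View pics/c1.png

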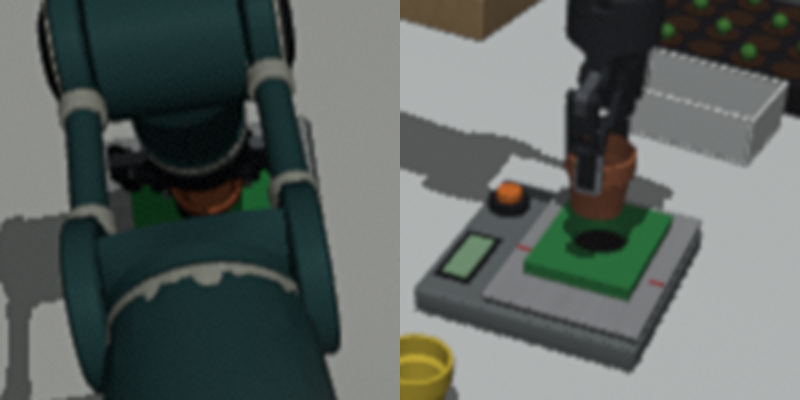

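The scene crop shows the gripped pot hanging above the carrier's recess (crop ~(600,180) versus recess at (600,240)). In the top view the arm hides it. I'll fit the pot in the scene view's depth against the recess seen in the same camera.

```bash
python3 - <<'E'
from h import *
from scipy.optimize import least_squares
def fit(k,lo,g,z0):
    z=np.load(f"pics/scene{k}.npz"); p,d=z["p"],z["d"]; P=pts("scene",d); h=cv2.cvtColor(p,cv2.COLOR_RGB2HSV)
    m=((h[...,0]<14)|(h[...,0]>172))&(h[...,1]>80)&(P[...,2]>lo)&(P[...,2]<lo+.06)&(abs(P[...,0]-g[0])<.05)&(abs(P[...,1]-g[1])<.05)
    kk,l,s,c=cv2.connectedComponentsWithStats(m.astype(np.uint8)); i=1+s[1:,4].argmax()
    Q=P[l==i]
    def r(x):
        hh=Q[:,2]-x[2]; R=np.where(hh<.034,.022+hh*.004/.033,.030); e=np.hypot(Q[:,0]-x[0],Q[:,1]-x[1])-R
        return e[hh<.03]  # cone part
    def rr(x): return np.pad(r([x[0],x[1],z0]),(0,0))
    s1=least_squares(rr,[*g],loss="soft_l1",f_scale=.001); print(k,len(Q),len(s1.fun),s1.x.round(4),"rms",np.std(s1.fun).round(4),s[i],"zmin",Q[:,2].min().round(4))
fit(0,.004,(.45,-.162),0.)
fit(1,.08,(.602,.123),.0885)
E
```

```text
0 784 258 [ 0.4495 -0.1616] rms 0.0015 [215 280  29  35 784] zmin 0.0044
1 242 167 [0.6011 0.1234] rms 0.0013 [353 216  24  21 242] zmin 0.0891
```

{"method": "jog_arm", "body": {
  "motion": [
    [-1,3.5,2,10,0],
    [-1,0,0,12,0],
    [-1,0,0,7,0],
    [-1,0,0,4,0],
    [-1,0,0,0,0],
    [-1,0,0,0,0]
  ]
}}

```text
time: 5.37
tool_pos: [0.6053, 0.1216, 0.0824]
tcp_rot: [3.135, 0.194, -0.003]
wrist_force: [-0.7, 0.6, -0.3]
width: 0.693
grip_force: 33.1
```

{"method": "jog_arm", "body": {
  "motion": [
    [-1,0,0,1,0],
    [-1,0,0,1,0],
    [-1,0,0,1,0],
    [-1,0,0,0,0],
    [-1,0,0,0,0]
  ]
}}

```text
time: 5.78
tool_pos: [0.6061, 0.122, 0.0805]
tcp_rot: [-3.136, -0.194, -0.0]
wrist_force: [-0.4, -0.1, -1.0]
width: 0.694
grip_force: 33.1
```

{"method": "jog_arm", "body": {
  "motion": [
    [-1,0,0,0.5,0],
    [-1,0,0,0.5,0],
    [-1,0,0,0,0]
  ]
}}

```text
time: 6.03
tool_pos: [0.6059, 0.1219, 0.0792]
tcp_rot: [-3.136, -0.194, 0.0]
wrist_force: [-0.3, -0.2, -1.8]
width: 0.698
grip_force: 33.1
```

{"method": "jog_arm", "body": {
  "motion": [
    [-1,0,0,0.5,0],
    [-1,0,0,0.5,0],
    [-1,0,0,0,0]
  ]
}}

```text
time: 6.28
tool_pos: [0.606, 0.1219, 0.079]
tcp_rot: [-3.136, -0.194, -0.0]
wrist_force: [-3.0, 0.5, 4.1]
width: 0.693
grip_force: 33.5
```

{"method": "jog_arm", "body": {
  "motion": [
    [-1,0,-1,0,0],
    [-1,0,-1,0,0],
    [-1,0,-1,0,0],
    [-1,0,0,0,0]
  ]
}}

```text
time: 6.62
tool_pos: [0.6064, 0.1246, 0.0788]
tcp_rot: [3.135, 0.195, 0.003]
wrist_force: [0.4, -2.9, 4.2]
width: 0.693
grip_force: 33.5
```

{"method": "jog_arm", "body": {
  "motion": [
    [-1,0,-1,0,0],
    [-1,0,-1,0,0],
    [-1,0,0,0,0]
  ]
}}

```text
time: 6.87
tool_pos: [0.606, 0.1272, 0.0787]
tcp_rot: [-3.135, -0.194, -0.002]
wrist_force: [1.0, -2.5, 4.1]
width: 0.695
grip_force: 33.6
```

{"method": "jog_arm", "body": {
  "motion": [
    [-1,0,-1,0,0],
    [-1,0,0,0,0]
  ]
}}

```text
time: 7.03
tool_pos: [0.6056, 0.1281, 0.0785]
tcp_rot: [-3.135, -0.194, -0.001]
wrist_force: [1.3, -1.4, 4.3]
width: 0.691
grip_force: 33.6
```

{"method": "jog_arm", "body": {
  "motion": [
    [-1,0,-1,0,0],
    [-1,0,0,0,0]
  ]
}}

```text
time: 7.2
tool_pos: [0.6053, 0.129, 0.0784]
tcp_rot: [-3.135, -0.194, -0.001]
wrist_force: [0.1, -2.4, 5.1]
width: 0.695
grip_force: 33.6
```

{"method": "jog_arm", "body": {
  "motion": [
    [-1,0,-1,0,0],
    [-1,0,0,0,0]
  ]
}}

```text
time: 7.37
tool_pos: [0.6049, 0.13, 0.0783]
tcp_rot: [-3.136, -0.194, -0.0]
wrist_force: [0.9, -2.0, 4.5]
width: 0.693
grip_force: 33.5
```

{"method": "jog_arm", "body": {
  "motion": [
    [-1,0,-1,0,0],
    [-1,0,0,0,0]
  ]
}}

```text
time: 7.53
tool_pos: [0.6047, 0.1308, 0.0782]
tcp_rot: [3.136, 0.194, -0.001]
wrist_force: [0.1, -2.5, 4.6]
width: 0.694
grip_force: 33.4
```

{"method": "jog_arm", "body": {
  "motion": [
    [-1,0,-1,0,0],
    [-1,0,0,0,0]
  ]
}}

```text
time: 7.7
tool_pos: [0.6038, 0.1324, 0.0775]
tcp_rot: [-3.135, -0.193, 0.003]
wrist_force: [-0.5, 1.0, -1.5]
width: 0.697
grip_force: 33.1
```

{"method": "jog_arm", "body": {
  "motion": [
    [-1,0,-1,0,0],
    [-1,0,0,0,0]
  ]
}}

```text
time: 7.87
tool_pos: [0.6031, 0.1334, 0.0768]
tcp_rot: [-3.135, -0.194, 0.005]
wrist_force: [-1.1, 0.6, -2.1]
width: 0.691
grip_force: 33.1
```

{"method": "jog_arm", "body": {
  "motion": [
    [-1,0,-1,0,0],
    [-1,0,0,0,0]
  ]
}}

```text
time: 8.03
tool_pos: [0.6037, 0.1342, 0.0775]
tcp_rot: [-3.135, -0.194, 0.002]
wrist_force: [0.4, -1.7, -1.7]
width: 0.691
grip_force: 33.1
```

```bash
python3 - <<'E'
from h import *
from scipy.optimize import least_squares
p,d=snap("scene","scene2"); P=pts("scene",d); h=cv2.cvtColor(p,cv2.COLOR_RGB2HSV)
g=(.604,.133); m=((h[...,0]<14)|(h[...,0]>172))&(h[...,1]>80)&(P[...,2]>.054)&(P[...,2]<.11)&(abs(P[...,0]-g[0])<.04)&(abs(P[...,1]-g[1])<.04)
k,l,s,c=cv2.connectedComponentsWithStats(m.astype(np.uint8)); Q=P[l==1+s[1:,4].argmax()]
def r(x):
    hh=Q[:,2]-.0515; return (np.hypot(Q[:,0]-x[0],Q[:,1]-x[1])-(.022+hh*.004/.033))[hh<.03]
f=least_squares(r,g,loss="soft_l1",f_scale=.001); print(len(f.fun),f.x.round(4),np.std(f.fun).round(4)); go(0,0,0)
cv2.imwrite("pics/c2.png",cv2.resize(p[180:300,290:450],None,fx=5,fy=5,interpolation=cv2.INTER_CUBIC)[:,:,::-1])
E
```

```text
144 [0.6035 0.1346] 0.0017
t 8.08 tcp [0.6039 0.1341 0.0777] yaw x 7.1 z [-0.001  0.    -1.   ] F [ 0.49 -0.03 -1.97] w 0.696 g 33.12604480917798 shift mm [-615.8   58.5   78.4]
```

View pics/c2.png

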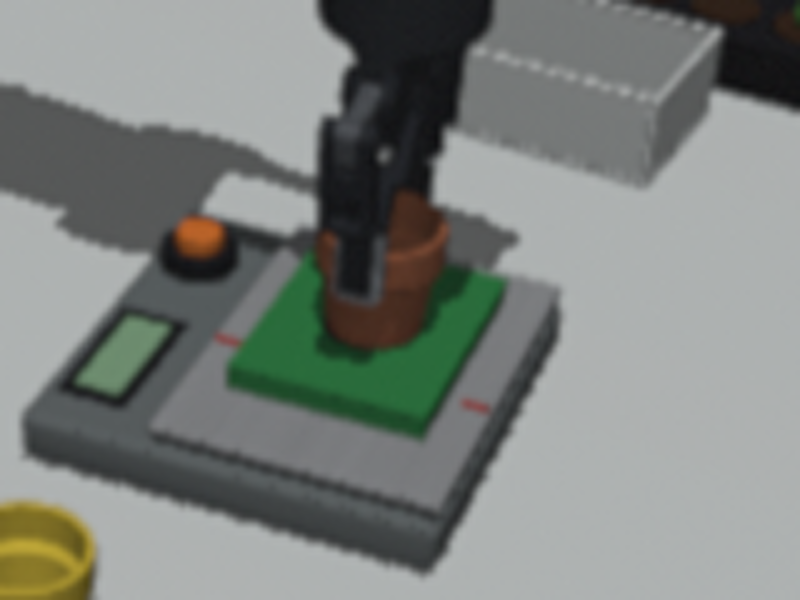

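The crop shows the pot at (380,290) over the recess. The load vanished after the last steps, so I'll lower it and check.

{"method": "jog_arm", "body": {
  "motion": [
    [-1,0,0,1,0],
    [-1,0,0,1,0],
    [-1,0,0,0,0]
  ]
}}

```text
time: 8.33
tool_pos: [0.6043, 0.1338, 0.076]
tcp_rot: [-3.136, -0.194, 0.001]
wrist_force: [0.6, -1.9, -1.1]
width: 0.695
grip_force: 33.1
```

{"method": "jog_arm", "body": {
  "motion": [
    [-1,0,0,1,0],
    [-1,0,0,0,0]
  ]
}}

```text
time: 8.5
tool_pos: [0.6044, 0.1338, 0.0751]
tcp_rot: [-3.136, -0.194, 0.0]
wrist_force: [0.2, -0.3, -1.8]
width: 0.691
grip_force: 33.1
```

{"method": "jog_arm", "body": {
  "motion": [
    [-1,0,0,1,0],
    [-1,0,0,1,0],
    [-1,0,0,0,0]
  ]
}}

```text
time: 8.75
tool_pos: [0.6044, 0.1338, 0.0731]
tcp_rot: [-3.136, -0.194, 0.0]
wrist_force: [0.3, 0.0, -1.5]
width: 0.694
grip_force: 33.1
```

{"method": "jog_arm", "body": {
  "motion": [
    [-1,0,0,0.7,0],
    [-1,0,0,0.5,0],
    [-1,0,0,0,0]
  ]
}}

```text
time: 9.0
tool_pos: [0.6046, 0.1338, 0.0727]
tcp_rot: [3.136, 0.194, 0.0]
wrist_force: [-0.8, 0.8, 3.5]
width: 0.694
grip_force: 33.5
```

{"method": "jog_arm", "body": {
  "motion": [
    [0.6,0,0,0,0],
    [0.8,0,0,0,0],
    [1,0,0,0,0],
    [1,0,0,0,0],
    [1,0,0,0,0],
    [1,0,0,0,0]
  ]
}}

```text
time: 9.5
tool_pos: [0.6045, 0.1338, 0.072]
tcp_rot: [-3.136, -0.194, 0.0]
wrist_force: [-0.3, 0.3, 0.1]
width: 1.002
grip_force: 0.0
```

{"method": "jog_arm", "body": {
  "motion": [
    [1,0,0,-5,0],
    [1,0,0,-20,0],
    [1,0,0,-25,0],
    [1,0,0,-30,0],
    [1,0,0,-20,0],
    [-1,-20,-5,0,0],
    [-1,-30,-10,0,0],
    [-1,-30,-10,0,0],
    [-1,-20,-10,0,0],
    [-1,0,0,0,0]
  ]
}}

```text
time: 10.33
tool_pos: [0.4968, 0.1569, 0.1719]
tcp_rot: [-3.135, -0.196, 0.005]
wrist_force: [0.0, 0.9, 0.6]
width: 0.302
grip_force: 0.0
```

```bash
python3 - <<'E'
from h import *
for n in("top","scene"):
    p,d=snap(n,n+"3"); P=pts(n,d); h=cv2.cvtColor(p,cv2.COLOR_RGB2HSV)
    m=((h[...,0]<14)|(h[...,0]>172))&(h[...,1]>80)&(P[...,2]>.053)&(P[...,2]<.11)&(abs(P[...,0]-.604)<.04)&(abs(P[...,1]-.133)<.04)
    Q=P[m]; 
    if len(Q): T=Q[Q[:,2]>np.percentile(Q[:,2],95)-.006]; print(n,len(Q),"ztop",np.percentile(Q[:,2],[90,95,98]).round(4),((T.min(0)+T.max(0))/2).round(4))
    m=((h[...,0]<20))&(h[...,1]>150)&(P[...,2]>.035)&(P[...,2]<.06)&(abs(P[...,0]-.494)<.02)&(abs(P[...,1]-.161)<.02); Q=P[m]
    if len(Q): print("tare",len(Q),((Q.min(0)+Q.max(0))/2).round(4),Q.mean(0).round(4))
go(.494,.161,.06)
p=np.load("pics/scene3.npz")["p"]; cv2.imwrite("pics/c3.png",cv2.resize(p[160:300,290:450],None,fx=4,fy=4,interpolation=cv2.INTER_CUBIC)[:,:,::-1])
E
```

```text
top 16 ztop [0.0995 0.1001 0.1012] [0.6074 0.1089 0.0982]
tare 55 [0.4893 0.1621 0.0434] [0.4872 0.1601 0.045 ]
scene 576 ztop [0.0973 0.0985 0.0993] [0.6045 0.1315 0.0969]
tare 61 [0.4961 0.159  0.0443] [0.4974 0.1582 0.0452]
t 10.43 tcp [0.5007 0.1565 0.1727] yaw x 7.15 z [ 0.001  0.    -1.   ] F [ 0.63 -0.38 -0.55] w 0.115 g 0.0 shift mm [ -6.2  -5.3 112.7]
```

View pics/c3.png

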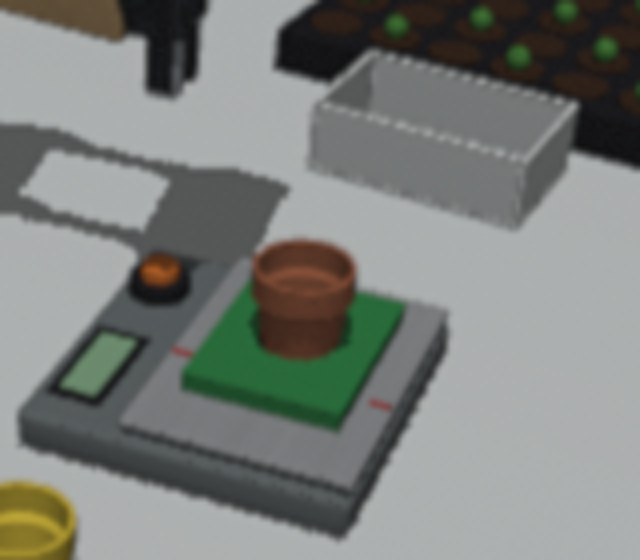

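The pot stands upright in the carrier at crop (305,300), with its rim at z≈0.0985, so it is home. Next is the tare key.

{"method": "jog_arm", "body": {
  "motion": [
    [-1,-4,-6.5,20,0],
    [-1,0,0,30,0],
    [-1,0,0,30,0],
    [-1,0,0,20,0],
    [-1,0,0,12,0],
    [-1,0,0,4,0],
    [-1,0,0,0,0],
    [-1,0,0,0,0]
  ]
}}

```text
time: 11.1
tool_pos: [0.4976, 0.1623, 0.0571]
tcp_rot: [-3.135, -0.194, -0.003]
wrist_force: [-0.2, -0.1, 0.6]
width: -0.001
grip_force: 0.0
```

{"method": "jog_arm", "body": {
  "motion": [
    [-1,0,0,2,0],
    [-1,0,0,2,0],
    [-1,0,0,2,0],
    [-1,0,0,1,0],
    [-1,0,0,1,0],
    [-1,0,0,0,0]
  ]
}}

```text
time: 11.6
tool_pos: [0.4964, 0.1622, 0.0484]
tcp_rot: [-3.135, -0.194, -0.001]
wrist_force: [-0.4, -0.6, 1.4]
width: 0.002
grip_force: 0.9
```

{"method": "jog_arm", "body": {
  "motion": [
    [-1,0,0,1,0],
    [-1,0,0,1,0],
    [-1,0,0,1,0],
    [-1,0,0,0,0]
  ]
}}

```text
time: 11.93
tool_pos: [0.4964, 0.1623, 0.0453]
tcp_rot: [-3.135, -0.194, -0.001]
wrist_force: [-0.8, -0.3, 4.1]
width: -0.002
grip_force: 2.0
```

{"method": "jog_arm", "body": {
  "motion": [
    [-1,0,0,1,0],
    [-1,0,0,0.5,0],
    [-1,0,0,0,0]
  ]
}}

```text
time: 12.18
tool_pos: [0.4964, 0.1623, 0.044]
tcp_rot: [-3.135, -0.194, -0.001]
wrist_force: [-1.8, -0.5, 6.3]
width: -0.001
grip_force: 3.0
```

{"method": "jog_arm", "body": {
  "motion": [
    [-1,0,0,0.5,0],
    [-1,0,0,0,0],
    [-1,0,0,0,0],
    [-1,0,0,0,0],
    [-1,0,0,0,0],
    [-1,0,0,0,0],
    [-1,0,0,0,0],
    [-1,0,0,0,0],
    [-1,0,0,0,0],
    [-1,0,0,0,0]
  ]
}}

```text
time: 13.02
tool_pos: [0.4964, 0.1623, 0.044]
tcp_rot: [-3.135, -0.194, -0.001]
wrist_force: [-2.9, -1.3, 9.5]
width: -0.003
grip_force: 4.6
```

{"method": "jog_arm", "body": {
  "motion": [
    [-1,0,0,-2,0],
    [-1,0,0,-8,0],
    [-1,0,0,-20,0],
    [-1,0,0,-30,0],
    [-1,0,0,-35,0],
    [-1,0,0,-35,0],
    [-1,0,0,-30,0],
    [0.2,0,10,-10,0],
    [0.2,5,26,0,0],
    [0.2,5,27,0,0]
  ]
}}

```text
time: 13.85
tool_pos: [0.5141, 0.1007, 0.214]
tcp_rot: [-3.135, -0.198, -0.003]
wrist_force: [0.6, 0.0, 0.1]
width: 0.421
grip_force: 0.0
```

{"method": "jog_arm", "body": {
  "motion": [
    [0.2,5,30,0,0],
    [0.2,5,30,0,0],
    [0.2,5,30,0,0],
    [0.2,5,30,0,0],
    [0.2,5,30,0,0],
    [0.2,5,30,0,0],
    [0.2,5,30,0,0],
    [0.2,5,30,0,0],
    [0.2,5,30,0,0],
    [0.2,5,25,0,0]
  ]
}}

```text
time: 14.68
tool_pos: [0.599, -0.1881, 0.2115]
tcp_rot: [-3.135, -0.193, 0.004]
wrist_force: [0.3, 0.2, 0.7]
width: 0.597
grip_force: 0.0
```

{"method": "jog_arm", "body": {
  "motion": [
    [0.2,0,0,0,0],
    [0.2,0,0,0,0]
  ]
}}

```text
time: 14.85
tool_pos: [0.5989, -0.1871, 0.2114]
tcp_rot: [-3.135, -0.19, 0.004]
wrist_force: [0.7, 0.3, 0.2]
width: 0.598
grip_force: 0.0
```

```bash
python3 - <<'E'
from h import *
go(.6006,-.1852,.053)
E
```

```text
t 14.85 tcp [ 0.5989 -0.1871  0.2114] yaw x 6.94 z [-0.003  0.001 -1.   ] F [0.73 0.26 0.17] w 0.598 g 0.0 shift mm [  2.3  -1.5 158.4]
```

{"method": "jog_arm", "body": {
  "motion": [
    [0.2,2,-1.5,20,0],
    [0.2,0,0,35,0],
    [0.2,0,0,35,0],
    [0.2,0,0,30,0],
    [0.2,0,0,20,0],
    [0.2,0,0,12,0],
    [0.2,0,0,6,0],
    [0.2,0,0,0,0],
    [0.2,0,0,0,0]
  ]
}}

```text
time: 15.6
tool_pos: [0.6024, -0.1838, 0.0561]
tcp_rot: [3.135, 0.195, 0.002]
wrist_force: [-0.0, -0.8, 1.1]
width: 0.6
grip_force: 0.0
```

{"method": "jog_arm", "body": {
  "motion": [
    [-0.2,0,0,0,0],
    [-1,0,0,0,0],
    [-1,0,0,0,0],
    [-1,0,0,0,0],
    [-1,0,0,0,0],
    [-1,0,0,0,0],
    [-1,0,0,0,0],
    [-1,0,0,0,0]
  ],
  "force": 25
}}

```text
time: 16.27
tool_pos: [0.6032, -0.1844, 0.0572]
tcp_rot: [3.135, 0.194, 0.005]
wrist_force: [-0.8, 0.9, 7.2]
width: 0.266
grip_force: 24.8
```

{"method": "jog_arm", "body": {
  "motion": [
    [-1,0,0,-8,0],
    [-1,0,0,-22,0],
    [-1,0,0,-30,0],
    [-1,0,0,-30,0],
    [-1,0,0,-30,0],
    [-1,0,0,-25,0],
    [-1,2,-15,0,0],
    [-1,4,-25,0,0],
    [-1,4,-28,0,0],
    [-1,4,-28,0,0]
  ]
}}

```text
time: 17.1
tool_pos: [0.6031, -0.0861, 0.2]
tcp_rot: [-3.136, -0.192, 0.0]
wrist_force: [0.2, 1.3, -0.6]
width: 0.267
grip_force: 24.7
```

{"method": "jog_arm", "body": {
  "motion": [
    [-1,4,-28,0,0],
    [-1,4,-28,0,0],
    [-1,4,-28,0,0],
    [-1,4,-28,0,0],
    [-1,4,-28,0,0],
    [-1,3,-28,0,0],
    [-1,2,-25,0,0],
    [-1,1,-18,0,0],
    [-1,0,-8,0,0],
    [-1,0,0,0,0]
  ]
}}

```text
time: 17.93
tool_pos: [0.6017, 0.1353, 0.1996]
tcp_rot: [-3.135, -0.198, 0.002]
wrist_force: [0.7, -0.0, -0.2]
width: 0.269
grip_force: 24.7
```

{"method": "jog_arm", "body": {
  "motion": [
    [-1,0,0,0,0],
    [-1,0,0,0,0]
  ]
}}

```text
time: 18.1
tool_pos: [0.6023, 0.1325, 0.1999]
tcp_rot: [3.135, 0.193, -0.001]
wrist_force: [-0.1, -0.5, -0.4]
width: 0.266
grip_force: 24.7
```

```bash
python3 - <<'E'
from h import *
go(.604,.1338,.11)
p,d=snap("scene","scene4"); P=pts("scene",d); h=cv2.cvtColor(p,cv2.COLOR_RGB2HSV)
m=((h[...,0]<14)|(h[...,0]>172))&(h[...,1]>70)&(P[...,2]>.11)&(P[...,2]<.21)&(abs(P[...,0]-.604)<.03)&(abs(P[...,1]-.133)<.03); Q=P[m]
print(len(Q),Q.min(0).round(4),Q.max(0).round(4),Q.mean(0).round(4))
for z in(.145,.155,.165,.175):
    q=Q[abs(Q[:,2]-z)<.005]
    if len(q): print(z,len(q),((q.min(0)+q.max(0))/2)[:2].round(4),cv2.minEnclosingCircle(q[:,:2].astype(np.float32)))
cv2.imwrite("pics/c4.png",cv2.resize(p[140:300,290:450],None,fx=3.7,fy=3.7,interpolation=cv2.INTER_CUBIC)[:,:,::-1])
E
```

```text
t 18.1 tcp [0.6023 0.1325 0.1999] yaw x 7.05 z [-0.    -0.001 -1.   ] F [-0.13 -0.52 -0.36] w 0.266 g 24.68217202462256 shift mm [ 1.8 -1.1 89.9]
150 [0.596  0.1168 0.1463] [0.6124 0.1318 0.1941] [0.6047 0.1234 0.1711]
0.145 7 [0.6032 0.125 ] ((0.6032422780990601, 0.12513676285743713), 0.00768263591453433)
0.155 31 [0.6034 0.1233] ((0.6037760972976685, 0.12358501553535461), 0.007997864857316017)
0.165 31 [0.6044 0.1234] ((0.6049887537956238, 0.1235755980014801), 0.008314103819429874)
0.175 33 [0.6035 0.1239] ((0.6035381555557251, 0.12499368190765381), 0.007986865937709808)
```

View pics/c4.png

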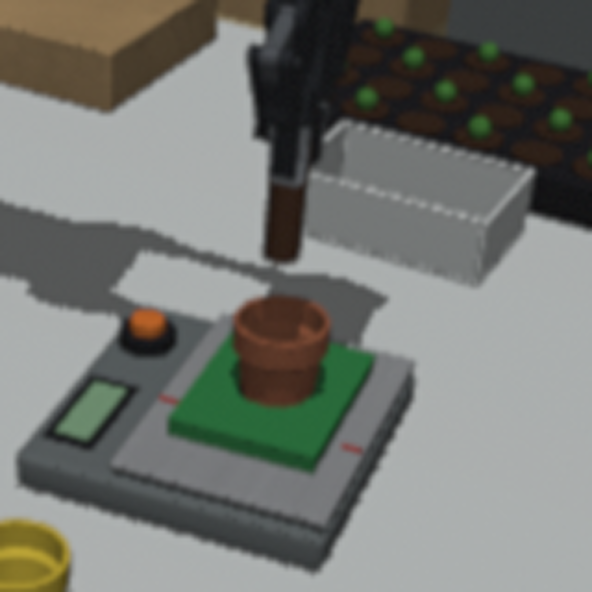

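The crop shows the plug at (283,220) hanging upright just above the pot's mouth at (282,325). I'll lower it.

{"method": "jog_arm", "body": {
  "motion": [
    [-1,2,-1,10,0],
    [-1,0,0,18,0],
    [-1,0,0,18,0],
    [-1,0,0,15,0],
    [-1,0,0,12,0],
    [-1,0,0,8,0],
    [-1,0,0,5,0],
    [-1,0,0,2,0],
    [-1,0,0,0,0],
    [-1,0,0,0,0]
  ]
}}

```text
time: 18.98
tool_pos: [0.605, 0.1349, 0.1129]
tcp_rot: [-3.135, -0.194, -0.002]
wrist_force: [0.5, 0.3, -0.2]
width: 0.263
grip_force: 24.7
```

{"method": "jog_arm", "body": {
  "motion": [
    [-1,0,0,1,0],
    [-1,0,0,1,0],
    [-1,0,0,1,0],
    [-1,0,0,0,0]
  ]
}}

```text
time: 19.32
tool_pos: [0.6044, 0.1349, 0.1092]
tcp_rot: [-3.136, -0.194, -0.0]
wrist_force: [0.6, 0.4, -0.1]
width: 0.268
grip_force: 24.7
```

{"method": "jog_arm", "body": {
  "motion": [
    [-1,0,0,1,0],
    [-1,0,0,0.7,0],
    [-1,0,0,0,0]
  ]
}}

```text
time: 19.57
tool_pos: [0.6046, 0.1349, 0.1077]
tcp_rot: [-3.136, -0.194, -0.001]
wrist_force: [-0.1, 0.4, 1.3]
width: 0.269
grip_force: 24.8
```

{"method": "jog_arm", "body": {
  "motion": [
    [-1,0,0,0.5,0],
    [-1,0,0,0.5,0],
    [-1,0,0,0,0]
  ]
}}

```text
time: 19.82
tool_pos: [0.6048, 0.1349, 0.107]
tcp_rot: [-3.135, -0.194, -0.001]
wrist_force: [-0.8, -0.7, 4.2]
width: 0.27
grip_force: 25.1
```

{"method": "jog_arm", "body": {
  "motion": [
    [-1,0,0,0.3,0],
    [-1,0,0,0,0]
  ]
}}

```text
time: 19.98
tool_pos: [0.6047, 0.1349, 0.1067]
tcp_rot: [-3.135, -0.194, -0.001]
wrist_force: [-1.2, 0.1, 5.0]
width: 0.268
grip_force: 25.2
```

{"method": "jog_arm", "body": {
  "motion": [
    [-1,0,0,-0.5,0],
    [-0.4,0,0,0,0],
    [-0.2,0,0,0,0],
    [0,0,0,0,0],
    [0.3,0,0,0,0],
    [0.3,0,0,0,0],
    [0.3,0,0,0,0]
  ]
}}

```text
time: 20.57
tool_pos: [0.6042, 0.1348, 0.1062]
tcp_rot: [3.136, 0.194, -0.001]
wrist_force: [0.7, 0.3, -0.0]
width: 0.651
grip_force: 0.0
```

{"method": "jog_arm", "body": {
  "motion": [
    [0.3,0,0,-5,0],
    [0.3,0,0,-15,0],
    [0.3,0,0,-25,0],
    [0.3,0,0,-30,0],
    [0.3,0,0,-25,0],
    [0.3,-20,0,-10,0],
    [0.3,-30,0,0,0],
    [0.3,-30,20,0,0],
    [0.3,-20,20,0,0],
    [0.3,0,0,0,0]
  ]
}}

```text
time: 21.4
tool_pos: [0.5066, 0.0803, 0.2167]
tcp_rot: [3.134, 0.193, -0.003]
wrist_force: [-0.2, -0.5, -0.1]
width: 0.652
grip_force: 0.0
```

```bash
python3 - <<'E'
from h import *
go(.5,.1,.2)
p,d=snap("scene","scene5"); P=pts("scene",d); h=cv2.cvtColor(p,cv2.COLOR_RGB2HSV)
m=((h[...,0]<14)|(h[...,0]>172))&(h[...,1]>70)&(P[...,2]>.1)&(P[...,2]<.16)&(abs(P[...,0]-.604)<.04)&(abs(P[...,1]-.133)<.04); print(m.sum(),np.percentile(P[m][:,2],[90,98]) if m.any() else 0)
cv2.imwrite("pics/c5.png",cv2.resize(p[140:460,120:450],None,fx=1.8,fy=1.8)[:,:,::-1])
E
```

```text
t 21.4 tcp [0.5066 0.0803 0.2167] yaw x 7.03 z [-0.002 -0.002 -1.   ] F [-0.22 -0.5  -0.12] w 0.652 g 0.0 shift mm [ -4.1 -20.4  16.7]
123 [0.12454745 0.1250474 ]
```

View pics/c5.png

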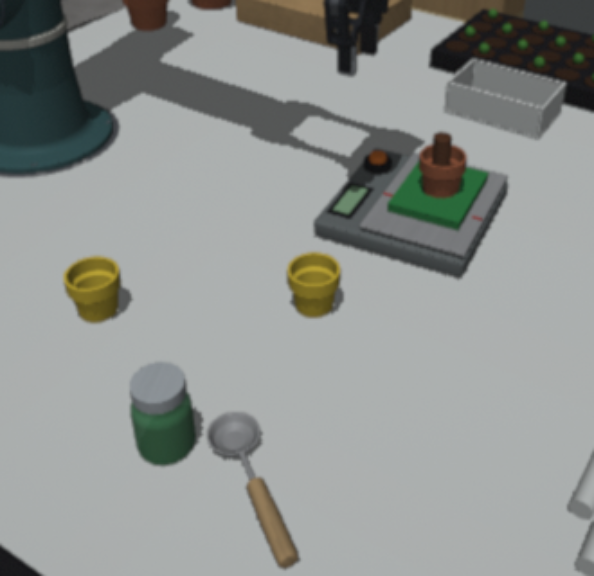

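The plug stands upright in the pot at (443,150), its top at z≈0.125 as expected. The jar, tub and scoop have not moved, and the arm is clear.

```bash
python3 -c "
from workcell import bot
print(bot.finish_job())"
```

```text
the job is handed in; nothing more can be done
None
```

Job handed in at about 21 s: the pot is home in the recess, the tare key was pressed fully down, held over half a second and released, and the plug stands in the pot; the highest scale or key force I read was about 10 N, and the jar, tub and scoop weren't touched.

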